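# Clamp the telescopic setting rod and hold it drawn out

### The arm

A 7-joint arm with a two-finger parallel gripper is mounted at the origin on the work surface. World frame = base frame: x ahead of the robot, y to its left, z up, the work surface at z = 0. Lengths are in mm, angles in rad, forces in N, time in s.
With the tool pointing down it reaches from about 400 to 850 mm from the base axis. Payload 4.4 kg.
Tool frame: the origin (TCP) lies midway between the tips of the shut fingers; the grasp point (between the pads) lies 19 mm behind it; z points along the fingers, y is the line along which they close (so a half turn about z gives the same grasp; the last joint's range is limited). The gripper opens to 94 mm and grips with 3 to 60 N. Pads are 16 mm wide; open, the fingers measure 119 mm over their backs; the gripper's body (75 mm by 177 mm) begins 78 mm behind the grasp point.
Start: joints at [-1.26, 0.628, 0.038, 1.517, -0.027, 0.996, -0.02], TCP at [239.142, 604.425, 181.778] pointing down, gripper open.
Joint ranges: [-3.06, 3.06], [-0.37, 2.12], [-1.25, 1.32], [0.18, 2.47], [-1.1, 4.24], [0.23, 1.98], [-2.94, 2.94]. Speed limits (rad/s): [2.57, 2.57, 3.14, 3.14, 3.14, 3.14, 3.14].

### API

Orientations are given as a unit quaternion [x, y, z, w].
In Python, from workcell import state, grab_frame, camera_info, hand_in gives the robot as it stands.
- The arm moves only by the tool servo_tool, never from a script. Its argument "rows" is a list of rows, each a list of 4 numbers: the shift along the tool's x, y, z each as a share of 0.25 m, from -1 to 1, then the turn about the tool's z as a share of 360 degrees, from -1 to 1. A call has 1 to 8 rows; each row is the pose to reach, as a shift and turn from the pose commanded when the call began, along the tool's axes at that moment, turning the shorter way round; what a row does not reach only later rows make up. A row lasts 1/10 s, in which the tool goes at most 50 mm and 8.59 degrees, less where a joint would pass 70% of its speed; a pose out of reach is approached as far as the arm can. A call with a number of a shift or a turn outside -1 to 1 is refused whole. A call with a gripper value outside its range is refused whole. "hand" is the finger opening in mm, from 0 to 94, set as the call begins (left out, the last holds). The fingers move at their own pace and stop on an object; "force" is the grip in N (left out, the last holds). Time passes only in rows, so rows that repeat a pose let the fingers close. It gives the time, the measured TCP pose, the force, the opening and the grip force at its end, in the units of the state.
- state(): the state, without advancing time (a new reading comes with each control period).
- grab_frame(name): name is "scene" or "side" or "wrist"; returns (picture, depth): 400x640x3 uint8, red, green, blue; 400x640 float32, mm along the optical axis (not along the pixel's ray), 0 where there is no reading.
- camera_info(name): a dict with "intrinsics" (3x3 intrinsics, pixels), "k1" (the pictures are not rectified: a ray, as slopes to the right and down, at radius r is drawn at 1 + k1 r^2 times it, then the intrinsics apply), "view" (4x4, takes a point from world to camera coordinates); the wrist camera has in their place "tool_from_camera" (4x4, takes a point from camera to tool coordinates, whose origin is the TCP and whose axes are the flange's). Camera axes: x right, y down, z forward; pixel columns grow to the right and rows downward; lengths in mm; the calibration is good to about 2 mm. A picture is of the moment at which its call begins: read the wrist's pose just before it. camera_info takes no time and is no camera call.
- hand_in(): hands the job in; it is judged then, once.
The state is a dict: "t": time; "joints": joint angles; "joint_velocities": joint speeds; "effort": joint torques, N m; "tcp_pos": TCP position; "ee_rot": TCP orientation; "contact_force": force on the tool from outside, world axes, zero at the start; "ft_torque": the same for the moment, N m; "grip_width": opening from 0.0 (shut) to 1.0 (fully open); "grasp_force": force on a finger pad.
Only numpy, scipy, OpenCV 4.12 (cv2) and the standard library are available. Lean on these libraries where they do the work, as an engineer would, in place of code of your own. Each camera call takes 0.05 s, during which the arm holds its last target. There are 200 camera calls.

### The job

Crank the vise shut so that its moving jaw clamps the sleeve of the telescopic setting rod firmly against the fixed jaw. Then squeeze the button in the rod's pull head, keep it squeezed and pull the head straight out past the first stop to the second, the end of its travel, and finish while still gripping it there fully drawn out, the sleeve still clamped where it lay. Leave the loose tooling round about alone.

Things in the scene. Friction and masses are not known exactly. Their poses are not given: they have to be found in the camera images.
- vise: Dark steel bench vise, bolted down, base 235 x 110 mm. Origin on the bench top under the vise; its x axis points from the moving jaw to the fixed jaw (roughly away from the robot), z up. Bed top 40 mm high. Jaws 100 mm wide (along y), tops 70 mm high; the fixed jaw's face is at x = +30 mm. On the robot's side, centred at x = -108 mm, a gearbox 50 x 70 mm, 74 mm high, with the crank on top.
- jaw: The vise's moving jaw with a black rubber-backed soft face that gives 3.5 mm, 15 N per mm; about 40 mm thick, top 70 mm above the bench. Origin on the bench level under the middle of its soft face; slides along the vise's x, towards the fixed jaw, 3.82 mm per radian of the crank. The full opening between the jaws is 49 mm.
- crank (a joint): Angle of the vise crank, rad, -0.05 to 7.6. Grows clockwise seen from above, which closes the jaw. At 0 the crank arm points along the vise's -x (to the robot). From the start it takes 4.4 to 6.1 rad until the rod is nipped between the jaws; then the soft face squeezes, 57 N more per rad, and goes solid 0.9 rad later. Stays where it is left (self-locking).
- crank_axis (a point): Point on the crank's vertical axis, 118 mm above the bench, at x = -105 mm in the vise's frame.
- knob_grip (a point): Middle of the crank's upright round black knob, 24 mm diameter, 50 mm tall (foot 27 mm below this point, just over the crank arm), 45 mm from the crank axis. It spins freely on its pin: carry it round without turning the hand. Drag about 7 N moving (0 to 4 N felt when paused), 10 to 13 N moving when firmly clamped; over 10 N felt when paused means the face has gone solid: stop.
- rod: The telescopic setting rod (loose, 0.6 kg) lying on the vise bed between the jaws. Origin: centre of the underside of its sleeve, an aluminium square tube 26 x 26 mm, 170 mm long along its y axis, z up. Clamped, its y axis is parallel to the vise's y. The pull head is at its -y end and is pulled out along -y.
- sleeve_end (a point): Centre of the sleeve's closed end, on the rod's centre line, 85 mm from the rod's origin along +y, 13 mm above the vise bed.
- head: The pull head of the rod: black block 30 mm wide (x), 60 mm long (y), 28 mm high, with a steel end plate 40 x 8 x 34 mm at the outer end, on a 16 mm square bar that slides in the sleeve. Origin on the rod's centre line at the sleeve's mouth when fully in; axes as the rod's. The block spans y = -12 to -72 mm from it, the end plate -72 to -80 mm.
- head_grip (a point): Centre of the pull head's block (42 mm from the head's origin along -y, 53 mm above the bench): here the button is in the middle of the +x side. Free space round the head and below it down to the bench.
- head_slide (a joint): How far the head is pulled out, m: 0 = fully in, 0.060 = first stop, 0.120 = second stop, the end of travel. Unless the button is pressed a pin locks it at 0 and catches at the first stop (about 2 mm of play). Nothing locks it at the second stop: a spring of 3 to 4 N draws it back in unless held. Pulling it out slowly with the button pressed takes 4 to 6 N.
- button (a joint): How far the squeeze button is pressed, m: 0 = out, 0.004 = fully in; the pin is free from about 0.003. The button is an aluminium pad 26 mm long (y) x 16 mm high on the +x side of the pull head, standing 5 mm proud (1 mm proud when fully in), centred on head_grip; fully in takes about 2 N. Gripping the block across its width at head_grip (35 mm over the button, 31 mm when pressed) presses it.
- brass_block: Bystander: loose brass tooling block 70 x 120 x 30 mm with blind holes, lying on the bench. Origin under its centre.
- alu_block: Bystander: loose aluminium tooling block 80 x 130 x 25 mm with pockets, lying on the bench. Origin under its centre.
- plug: Bystander: loose white plastic forming plug, 40 mm diameter foot, 77 mm tall, standing on the bench. Origin under its centre.

How it is judged (in metres and radians):
On the way, in this order (a step that is already met when the one before it is completed fails the run):
1. the moving jaw clamps the sleeve (over 15 N) while the head is still in (contact force between jaw and rod above 15 N and value of joint head_slide below 0.01 m), for 0.3 s.
2. with the button pressed and the sleeve clamped, the head is pulled past the first stop (value of joint head_slide above 0.07 m and value of joint button above 0.002 m and contact force between jaw and rod above 15 N), for 0.1 s.
At the end, for the whole second after the job is handed in: The head is out to the second stop (within 6 mm of 120 mm), still and gripped by the fingers (over 5 N); the sleeve is still clamped by the moving jaw (over 15 N), flat on the bed (within 5 mm), square to the jaws (within 0.05 rad) and within 30 mm of where it lay (value of joint head_slide above 0.114 m and contact force between the fingers and head above 5 N and contact force between jaw and rod above 15 N and distance of rod from where it was at the start of the episode below 0.03 m and angle between the y axis of rod and the y axis of vise, either way round below 0.05 rad and z of rod in the frame of vise below 0.045 m and linear speed of head below 0.02 m/s); the arm keeps its last pose, push and grip.
It fails at once if a loose tooling piece was moved by more than 20 mm (distance of any of brass_block, alu_block, plug from where it was at the start of the episode above 0.02 m).
It also fails if it takes over 67 s, if anything falls off the work surface, if the arm or the gripper's body presses on something with over 40 N, if the wrist force passes 120 N, or if a joint passes its speed limit or range.

## Working session

There is one attempt and no reset: what is moved stays moved. The work goes in short steps, Python scripts to look and compute and a tool call to move; the robot and the scene stay as the last step left them, time stands still between calls to the robot, and variables do not carry over. Pictures are saved under pics/ and viewed, at most 10 in all, crops included, and the job is handed in when it is done.

Besides the shell and the picture viewer there is one more tool, called after "Request:" as a command line: name --pt "numbers of a row" for each row, then --argument value for the rest. servo_tool: Moves the arm, as the interface text tells. Shift numbers are shares of 0.25 m and turn numbers shares of 360 degrees, none past 1 either way. Its arguments: {"type":"object","properties":{"rows":{"type":"array","items":{"type":"array","items":{"type":"number"}}},"hand":{"type":"number"},"force":{"type":"number"}},"required":["rows"]}

```bash
mkdir -p pics; cat > h.py <<'E'
import numpy as np,cv2
from workcell import state,grab_frame,camera_info
from scipy.spatial.transform import Rotation as R
def cam(name,s=None):
    i=camera_info(name); K=np.array(i["intrinsics"]); k1=i["k1"]
    if "view" in i: W=np.linalg.inv(np.array(i["view"]))
    else:
        T=np.eye(4); T[:3,:3]=R.from_quat(s["ee_rot"]).as_matrix(); T[:3,3]=s["tcp_pos"]
        W=T@np.array(i["tool_from_camera"])
    return K,k1,W
def ray(c,u,v):
    K,k1,W=c
    p=cv2.undistortPoints(np.array([[[u,v]]],float),K,np.array([k1,0,0,0,0.]))[0,0]
    return W[:3,3],W[:3,:3]@np.array([p[0],p[1],1.])
def onz(c,u,v,z):
    o,d=ray(c,u,v); return o+d*(z-o[2])/d[2]
def bydepth(c,u,v,dep):
    o,d=ray(c,u,v); return o+d*dep
def tri(c1,p1,c2,p2):
    o1,d1=ray(c1,*p1);o2,d2=ray(c2,*p2)
    t=np.linalg.lstsq(np.c_[d1,-d2],o2-o1,rcond=None)[0]
    a=o1+t[0]*d1;b=o2+t[1]*d2
    return (a+b)/2,np.linalg.norm(a-b)
E
python3 - <<'E'
from h import *
s=state();print({k:np.round(v,3) for k,v in s.items()})
for n in("scene","side"):
    p,d=grab_frame(n);cv2.imwrite(f"pics/{n}0.png",p[...,::-1]);np.save(f"{n}0.npy",d)
    print(n,np.round(cam(n)[2],2).tolist())
E
```

```text
{'t': np.float64(0.0), 'joints': array([-1.26 ,  0.629,  0.038,  1.518, -0.027,  0.996, -0.02 ]), 'joint_velocities': array([ 0.001,  0.001, -0.   ,  0.001, -0.   , -0.   , -0.001]), 'effort': array([ 0.0000e+00, -5.4972e+01,  1.1430e+00, -1.8664e+01, -5.2000e-02,
        2.3000e-02,  0.0000e+00]), 'tcp_pos': array([238.878, 603.755, 180.881]), 'ee_rot': array([ 0.187,  0.982, -0.001, -0.   ]), 'contact_force': array([ 0.384, -1.071,  0.681]), 'ft_torque': array([ 0.014, -0.   , -0.07 ]), 'grasp_force': np.float64(0.0), 'grip_width': np.float64(0.997)}
scene [[-0.84, 0.38, -0.39, 1047.54], [0.54, 0.61, -0.58, 753.53], [0.02, -0.7, -0.72, 1000.36], [0.0, 0.0, 0.0, 1.0]]
side [[0.93, -0.28, 0.23, 295.49], [-0.36, -0.71, 0.6, -690.11], [-0.01, -0.64, -0.77, 1038.76], [0.0, 0.0, 0.0, 1.0]]
```

View pics/scene0.png

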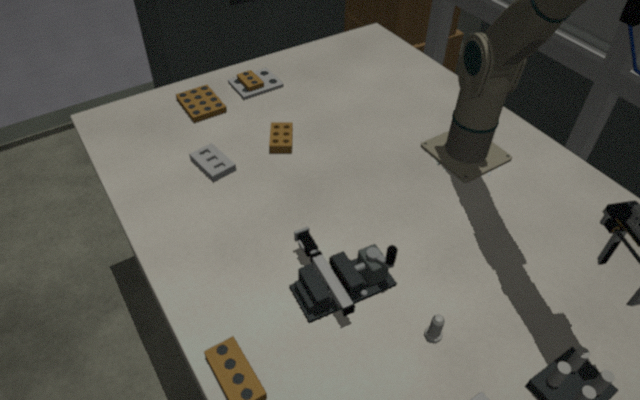

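View pics/side0.png

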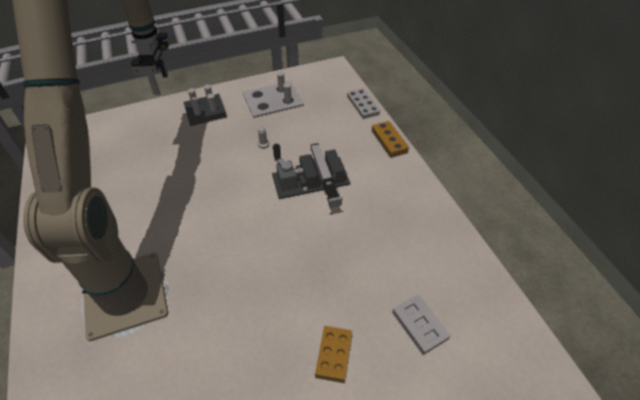

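The vise sits near scene (343,278) / side (310,172). The knob is at (391,256) / (277,152), the head at (305,240) / (334,198), and the plug at (434,328) / (263,138). I'll enlarge those areas.

```bash
python3 - <<'E'
from h import *
a=cv2.imread("pics/scene0.png")[222:332,280:410];b=cv2.imread("pics/side0.png")[130:216,255:365]
a=cv2.resize(a,None,fx=3,fy=3,interpolation=2)
b=cv2.resize(b,None,fx=3.5,fy=3.5,interpolation=2)
o=np.zeros((331,390+386,3),np.uint8);o[:a.shape[0],:390]=a;o[:b.shape[0],391:391+b.shape[1]]=b
cv2.imwrite("pics/c0.png",np.clip(o*1.5,0,255).astype(np.uint8))
c1,c2=cam("scene"),cam("side")
for n,p,q in(("knob",(391,256),(277,152)),("headplate",(302,237),(335,203)),("plug",(437,320),(262,133)),("sleeveend",(349,308),(317,147))):
    print(n,*tri(c1,p,c2,q))
E
```

```text
knob [520.68753353 260.19402428 112.39926345] 1.123647896694708
headplate [631.88085869  57.97301059  45.48418731] 0.19797670037932583
plug [514.02827974 421.63626838  59.71000043] 1.2526703791315619
sleeveend [660.14985306 292.98140913  57.91405939] 9.255896495540187
```

View pics/c0.png

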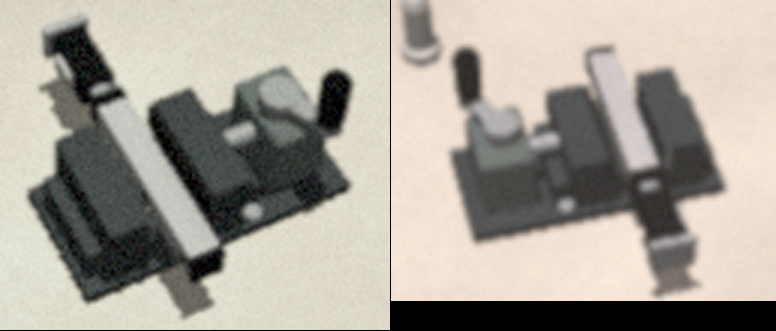

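Enlarged crops: the sleeve's top runs from the mouth at scene (316.7,255) / side (327.6,177.7) to the end at (346.7,304.7) / (315.3,145.7). The knob centre is at (391.7,255.3) / (276.7,152) and the crank disc at (373.3,253.7) / (287,165.4).

```bash
python3 - <<'E'
from h import *
c1,c2=cam("scene"),cam("side")
P={}
def f(a,b):return (280+a[0]/3,222+a[1]/3),(255+(b[0]-391)/3.5,130+b[1]/3.5)
for n,p,q in(("knob",(335,100),(467,77)),("disc",(280,95),(503,124)),("mouth",(110,99),(645,167)),("end",(200,248),(602,55)),
 ("fixjaw far top corner A",(60,135),(672,70)),("plate top mid",(65,32),(670,245)),("base robot headside corner",(240,68),(475,240))):
    x,e=tri(c1,f(p,q)[0],c2,f(p,q)[1]);P[n]=x;print(n,x.round(1),round(e,1))
d=P["end"]-P["mouth"];print("rod y yaw from world y deg",np.degrees(np.arctan2(-d[0],d[1])),np.linalg.norm(d))
s=state();M=R.from_quat(s["ee_rot"]).as_matrix();print(M.round(3))
print(camera_info("wrist")["tool_from_camera"])
print("disc->knob",P["knob"]-P["disc"])
E
```

```text
knob [519.3 259.9 113.4] 2.1
disc [537.  218.7  87.2] 2.5
mouth [641.3 140.7  68.7] 0.3
end [658.3 289.4  66.2] 1.0
fixjaw far top corner A [699.9 188.7 119.8] 27.5
plate top mid [631.1  57.   60.6] 1.5
base robot headside corner [497.9 144.9  23.2] 26.9
rod y yaw from world y deg -6.48723206161113 149.7215762329836
[[-0.93   0.368 -0.001]
 [ 0.368  0.93  -0.002]
 [-0.    -0.002 -1.   ]]
[[ 4.51386648e-04 -9.65439604e-01 -2.60626491e-01  7.70541350e+01]
 [ 9.99999851e-01  3.55998199e-04  4.13203662e-04  1.13657926e+00]
 [-3.06140618e-04 -2.60626638e-01  9.65439621e-01 -2.02252017e+02]
 [ 0.00000000e+00  0.00000000e+00  0.00000000e+00  1.00000000e+00]]
disc->knob [-17.7270934   41.21851507  26.20150079]
```

Request:
servo_tool --pt "-0.1 -0.05 -0.05 0.012" --pt "-0.25 -0.13 -0.12 0.026" --pt "-0.4 -0.22 -0.2 0.04" --pt "-0.55 -0.31 -0.25 0.056" --pt "-0.7 -0.39 -0.28 0.07" --pt "-0.82 -0.46 -0.28 0.085" --pt "-0.9 -0.5 -0.28 0.096" --pt "-0.94 -0.53 -0.28 0.104" --hand 60 --force 15

```text
t: 0.9
tcp_pos: [410.6, 392.5, 251.9]
ee_rot: [0.496, 0.869, -0.0, 0.0]
contact_force: [0.1, 0.2, 0.4]
grip_width: 0.641
grasp_force: 0.0
```

```bash
cat > go.py <<'E'
# shares to reach TCP target x y z and tool-y world yaw (deg), from the present pose
import sys
from h import *
x,y,z,yaw=map(float,sys.argv[1:5]);s=state();M=R.from_quat(s["ee_rot"]).as_matrix()
t=M.T@(np.array([x,y,z])-s["tcp_pos"])/250
cur=np.degrees(np.arctan2(M[1,1],M[0,1]));d=(cur-yaw+90)%180-90
print("tcp",np.round(s["tcp_pos"],1),"shares",t.round(3),"turn",round(d/360,4),"t",s["t"],"q",np.round(s["joints"],2))
E
python3 go.py 590 180 260 -6.5
```

```text
tcp [410.6 392.5 251.9] shares [-1.097  0.185 -0.032] turn 0.103 t 0.9 q [-0.97  0.45  0.24  1.66 -0.12  1.05 -0.16]
```

Request:
servo_tool --pt "-0.1 0.02 -0.0 0.012" --pt "-0.25 0.05 -0.01 0.026" --pt "-0.4 0.08 -0.02 0.04" --pt "-0.55 0.11 -0.03 0.056" --pt "-0.7 0.13 -0.03 0.07" --pt "-0.82 0.15 -0.03 0.085" --pt "-0.92 0.17 -0.03 0.096" --pt "-0.98 0.18 -0.03 0.103"

```text
t: 1.7
tcp_pos: [574.9, 205.8, 258.8]
ee_rot: [0.746, 0.666, -0.0, 0.0]
contact_force: [-0.5, -0.3, -0.7]
grip_width: 0.639
grasp_force: 0.0
```

```bash
python3 - <<'E'
from h import *
import pickle
for _ in range(3): grab_frame("wrist")
s=state();p,d=grab_frame("wrist");cv2.imwrite("pics/w1.png",p[...,::-1]);pickle.dump((s,d),open("w1.pkl","wb"))
print(s["tcp_pos"],s["joints"],s["t"])
E
```

```text
[573.436605   207.86325072 258.79878304] [-0.65812896  0.52771117  0.43222163  1.53984594 -0.23602108  1.12693537
 -0.28264543] 1.85
```

View pics/w1.png

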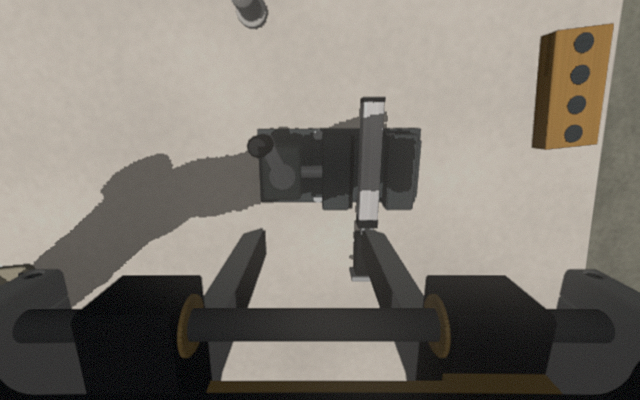

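Wrist view: knob top at (260,146), crank disc at about (283,175). Sleeve runs from (373,99) at the closed end to (368,224) at the mouth. Fixed jaw's right edge is (420,129)–(415,208), base left edge (259,130)–(261,202), and the head is at about (359,255).

```bash
python3 - <<'E'
from h import *
import pickle
s,d=pickle.load(open("w1.pkl","rb"));c=cam("wrist",s)
P={}
for n,u,v,z in(("knobtop",260,146,143),("knobleft",248,146,143),("knobright",272,146,143),("disc",283,175,92),("end",373,102,66),("mouth",368,222,66),("fjTR",420,130,70),("fjBR",415,207,70),("fjTL",386,130,70),("fjBL",382,207,70),("mjTL",323,131,70),("mjBL",323,207,70),("mjTR",351,131,70),("mjBR",350,207,70),("baseTL",259,130,20),("baseBL",261,202,20),("plug",250,5,77)):
    dd=d[v-1:v+2,u-1:u+2];m=np.median(dd)
    P[n]=onz(c,u,v,z);print(n,"onz",P[n].round(1),"depth",bydepth(c,u,v,m).round(1))
def yaw(a,b):
    e=P[a]-P[b];print(a,b,np.degrees(np.arctan2(-e[0],e[1])).round(2),np.linalg.norm(e).round(1))
for q in(("end","mouth"),("fjTR","fjBR"),("fjTL","fjBL"),("mjTL","mjBL"),("mjTR","mjBR"),("baseTL","baseBL")):yaw(*q)
E
```

```text
knobtop onz [523.3 262.2 143. ] depth [522.8 262.  140.2]
knobleft onz [511.1 263.5 143. ] depth [510.2 263.3 138.9]
knobright onz [535.5 260.9 143. ] depth [531.1 258.7 112.2]
disc onz [536.6 221.2  92. ] depth [536.3 220.7  89.1]
end onz [655.2 294.8  66. ] depth [655.3 294.8  65.4]
mouth onz [639.8 140.3  66. ] depth [639.8 140.3  65.9]
fjTR onz [710.5 255.3  70. ] depth [730.2 250.9  10.5]
fjBR onz [702.3 156.2  70. ] depth [ 7.242e+02  1.331e+02 -3.000e-01]
fjTL onz [668.6 259.9  70. ] depth [681.9 256.2  10.8]
fjBL onz [658.9 160.8  70. ] depth [ 6.730e+02  1.385e+02 -3.000e-01]
mjTL onz [590.8 267.1  70. ] depth [592.3 264.4  11. ]
mjBL onz [581.1 169.1  70. ] depth [581.1 168.8  68.9]
mjTR onz [625.4 263.3  70. ] depth [632.1 260.2  11.6]
mjBR onz [616.8 165.3  70. ] depth [617.  164.5  67.3]
baseTL onz [503.1 275.7  20. ] depth [501.6 275.5  11.5]
baseBL onz [490.1 171.9  20. ] depth [486.3 167.1   1.4]
plug onz [523.9 410.3  77. ] depth [521.2 416.2  58.8]
end mouth -5.68 155.2
fjTR fjBR -4.69 99.5
fjTL fjBL -5.59 99.6
mjTL mjBL -5.63 98.4
mjTR mjBR -5.03 98.4
baseTL baseBL -7.13 104.6
```

```bash
python3 go.py 522 262 175 -5.3
```

```text
tcp [572.8 209.2 258.8] shares [ 0.189 -0.224  0.336] turn -0.0019 t 1.9 q [-0.66  0.53  0.43  1.54 -0.24  1.13 -0.28]
```

Request:
servo_tool --pt "0.04 -0.04 0.04 0" --pt "0.1 -0.12 0.12 -0.002" --pt "0.15 -0.18 0.22 -0.002" --pt "0.19 -0.22 0.3 -0.002" --pt "0.19 -0.224 0.335 -0.002" --pt "0.19 -0.224 0.335 -0.002" --pt "0.19 -0.224 0.335 -0.002"

```text
t: 2.6
tcp_pos: [523.6, 260.9, 176.2]
ee_rot: [0.74, 0.673, 0.0, 0.0]
contact_force: [0.5, 0.6, -0.3]
grip_width: 0.636
grasp_force: 0.0
```

```bash
python3 - <<'E'
from h import *
import pickle
s=state();p,d=grab_frame("wrist");cv2.imwrite("pics/w2.png",p[...,::-1]);pickle.dump((s,d),open("w2.pkl","wb"))
print(s["tcp_pos"],s["t"])
E
```

```text
[523.55422025 260.93614352 176.16022479] 2.6
```

View pics/w2.png

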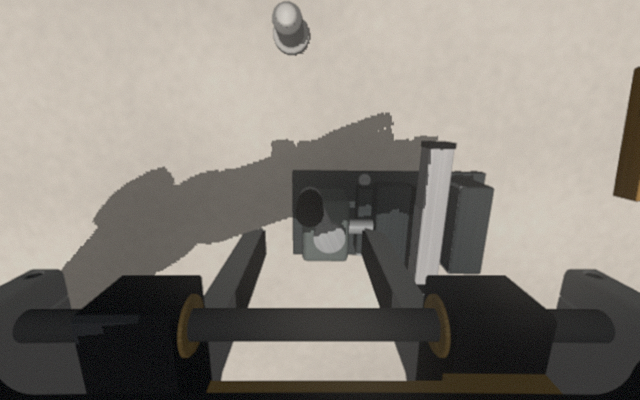

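Knob at (310,205), crank hub at (328,240), base left edge at x=293 (170–254), and the fixed jaw's right edge (492,185)–(480,272). I'll use the depth map to get centroids.

```bash
python3 - <<'E'
from h import *
import pickle
s,d=pickle.load(open("w2.pkl","rb"));K,k1,W=cam("wrist",s)
v,u=np.mgrid[150:285,285:500];
uv=np.stack([u.ravel(),v.ravel()],1).astype(float)
n=cv2.undistortPoints(uv[:,None],K,np.array([k1,0,0,0,0.]))[:,0]
X=(np.c_[n,np.ones(len(n))]*d[v.ravel(),u.ravel()][:,None])@W[:3,:3].T+W[:3,3]
def box(n,m):
    a=X[m];print(n,len(a),a.mean(0).round(1),a.min(0).round(1),a.max(0).round(1),"midpct",((np.percentile(a,3,0)+np.percentile(a,97,0))/2).round(1))
near=(X[:,0]<575)&(uv[:,0]<355)
box("knobtop",near&(X[:,2]>137)&(X[:,2]<150))
for lo in range(74,108,4): box("z%d"%lo,near&(X[:,2]>=lo)&(X[:,2]<lo+4))
box("fixedjaw",(X[:,2]>67)&(X[:,2]<74)&(X[:,0]>666))
box("sleeve",(X[:,2]>63)&(X[:,2]<67)&(X[:,0]>600))
m=(X[:,2]>62)&(X[:,2]<74)&(X[:,0]>580)
for y in(180,210,240):
    q=X[m&(abs(X[:,1]-y)<2)];q=q[np.argsort(q[:,0])];g=np.where(np.diff(q[:,0])>4)[0];print(y,q[0,0].round(1),[(q[i,0].round(1),q[i+1,0].round(1)) for i in g],q[-1,0].round(1))
E
python3 go.py 523 261.5 100 -5.3
```

```text
knobtop 516 [519.3 262.2 139.8] [508.2 250.4 137.1] [529.8 272.1 142.7] midpct [519.2 262.  139.4]
z74 178 [532.4 215.9  74.4] [508.8 186.3  74. ] [554.9 249.6  75.4] midpct [531.3 218.7  74.6]
z78 14 [526.4 256.5  81. ] [512.2 225.3  80.2] [544.3 272.1  81.9] midpct [528.1 249.9  81.1]
z82 45 [532.3 246.9  84.3] [510. 221.  82.] [550.5 272.1  86. ] midpct [530.6 248.1  84. ]
z86 759 [533.7 223.8  89. ] [510.2 202.7  86. ] [550.1 272.1  90. ] midpct [534.  236.   88.6]
z90 132 [533.9 222.8  90.4] [515.7 204.4  90. ] [549.7 272.   93.4] midpct [534.4 238.1  90.9]
z94 13 [520.1 271.2  96.1] [512.8 268.3  94. ] [527.8 272.6  97.8] midpct [520.4 270.8  96. ]
z98 12 [521.1 269.5 100.6] [509.9 261.9  98.9] [530.9 272.8 101.8] midpct [520.5 267.9 100.3]
z102 27 [519.6 270.6 103.8] [507.7 263.7 102. ] [530.2 273.  105.8] midpct [519.1 269.1 104. ]
z106 24 [520.6 270.8 108.1] [509.2 265.9 106.2] [530.1 273.4 109.9] midpct [520.1 269.8 108. ]
fixedjaw 2901 [686.1 206.4  69.5] [666.  153.9  67. ] [708.4 254.2  72. ] midpct [686.3 204.5  69.4]
sleeve 3426 [648.3 225.5  65.4] [600.8 143.5  63. ] [708. 295.  67.] midpct [649.1 222.8  65.3]
180 609.7 [(np.float64(620.3), np.float64(629.8)), (np.float64(655.8), np.float64(665.6))] 701.9
210 593.1 [(np.float64(623.8), np.float64(633.7)), (np.float64(658.7), np.float64(668.5))] 704.8
240 586.7 [(np.float64(627.6), np.float64(636.6)), (np.float64(662.8), np.float64(671.7))] 708.2
tcp [524.  260.7 176.5] shares [ 0.003 -0.005  0.306] turn -0.0004 t 2.65 q [-0.76  0.57  0.4   1.72 -0.27  0.91 -0.35]
```

Request:
servo_tool --pt "0.005 -0.018 0.05 0" --pt "0.005 -0.018 0.12 0" --pt "0.005 -0.018 0.2 0" --pt "0.005 -0.018 0.26 0" --pt "0.005 -0.018 0.302 0" --pt "0.005 -0.018 0.302 0"

```text
t: 3.25
tcp_pos: [518.6, 262.0, 99.5]
ee_rot: [0.74, 0.673, -0.001, -0.0]
contact_force: [-0.5, -0.2, -0.7]
grip_width: 0.64
grasp_force: 0.0
```

Request:
servo_tool --pt "0 0 0 0" --pt "0 0 0 0" --pt "0 0 0 0" --pt "0 0 0 0" --pt "0 0 0 0" --pt "0 0 0 0" --hand 10 --force 30

```text
t: 3.85
tcp_pos: [520.2, 262.9, 100.5]
ee_rot: [0.74, 0.673, 0.001, 0.001]
contact_force: [3.9, 0.0, -0.4]
grip_width: 0.242
grasp_force: 30.0
```

```bash
python3 - <<'E'
from h import *
s=state();M=R.from_quat(s["ee_rot"]).as_matrix();print(s["tcp_pos"],s["grip_width"]*94,s["contact_force"],M.round(3).tolist())
E
```

```text
[520.2223217  262.87490139 100.50869943] 22.782528422735222 [ 3.87163369  0.02175014 -0.43341712] [[0.094, 0.996, 0.003], [0.996, -0.094, 0.001], [0.001, 0.003, -1.0]]
```

```bash
cat > arc.py <<'E'
# arc.py cx cy step_deg n : shares rows from present commanded point (assumed on the circle at present angle)
import sys
from h import *
cx,cy,st,n=map(float,sys.argv[1:5]);s=state();M=R.from_quat(s["ee_rot"]).as_matrix();print("f",np.round(s["contact_force"],1),"t",s["t"])
r=(s["tcp_pos"]-[cx,cy,0])[:2];a,b=M[:2,0]@r,M[:2,1]@r
ph=np.arctan2(a,-b);rad=float(sys.argv[5]) if len(sys.argv)>5 else np.hypot(a,b);print("phi",np.degrees(ph),"r",np.hypot(a,b))
print([[round(float((rad*np.sin(q)-a)/250),3),round(float((-rad*np.cos(q)-b)/250),3),0,0] for q in ph+np.radians(st)*np.arange(1,n+1)])
E
python3 arc.py 534 220.6 6 8
```

```text
f [ 3.9  0.  -0.4] t 3.85
phi 66.54555709595519 r 44.4633723046563
[[0.007, 0.017, 0, 0], [0.011, 0.035, 0, 0], [0.014, 0.054, 0, 0], [0.015, 0.072, 0, 0], [0.014, 0.091, 0, 0], [0.01, 0.109, 0, 0], [0.005, 0.127, 0, 0], [-0.001, 0.145, 0, 0]]
```

Request:
servo_tool --pt "0.007 0.017 0 0" --pt "0.011 0.035 0 0" --pt "0.014 0.054 0 0" --pt "0.015 0.072 0 0" --pt "0.014 0.091 0 0" --pt "0.01 0.109 0 0" --pt "0.005 0.127 0 0" --pt "-0.001 0.145 0 0"

```text
t: 4.65
tcp_pos: [550.9, 262.8, 100.4]
ee_rot: [0.739, 0.674, -0.001, -0.004]
contact_force: [-7.8, 5.0, 7.9]
grip_width: 0.245
grasp_force: 30.0
```

```bash
python3 arc.py 534 220.6 10 8 45
```

```text
f [-7.8  5.   7.9] t 4.65
phi 106.50821360914962 r 45.47168810448333
[[-0.013, 0.029, 0, 0], [-0.03, 0.055, 0, 0], [-0.051, 0.079, 0, 0], [-0.075, 0.098, 0, 0], [-0.103, 0.113, 0, 0], [-0.132, 0.123, 0, 0], [-0.163, 0.128, 0, 0], [-0.195, 0.127, 0, 0]]
```

```bash
cat > arc2.py <<'E'
import sys,numpy as np
p0,r0,r,st,n=map(float,sys.argv[1:6]);P=lambda q,r:np.array([r*np.sin(q),-r*np.cos(q)])
for k in range(4):
    a=np.radians(p0);print(p0,[[*((P(a+np.radians(st)*i,r)-P(a,r0))/250).round(3).tolist(),0,0] for i in range(1,int(n)+1)]);p0+=st*n;r0=r
E
python3 arc2.py 114.5 44.5 45 9 8
```

```text
114.5 [[-0.012, 0.026, 0, 0], [-0.029, 0.048, 0, 0], [-0.05, 0.067, 0, 0], [-0.073, 0.083, 0, 0], [-0.099, 0.095, 0, 0], [-0.126, 0.103, 0, 0], [-0.154, 0.106, 0, 0], [-0.182, 0.105, 0, 0]]
186.5 [[-0.028, -0.005, 0, 0], [-0.054, -0.015, 0, 0], [-0.079, -0.029, 0, 0], [-0.101, -0.046, 0, 0], [-0.12, -0.067, 0, 0], [-0.136, -0.09, 0, 0], [-0.148, -0.116, 0, 0], [-0.156, -0.143, 0, 0]]
258.5 [[-0.003, -0.028, 0, 0], [-0.002, -0.056, 0, 0], [0.003, -0.084, 0, 0], [0.013, -0.111, 0, 0], [0.026, -0.135, 0, 0], [0.044, -0.157, 0, 0], [0.064, -0.177, 0, 0], [0.088, -0.193, 0, 0]]
330.5 [[0.026, -0.012, 0, 0], [0.053, -0.02, 0, 0], [0.081, -0.023, 0, 0], [0.109, -0.022, 0, 0], [0.137, -0.017, 0, 0], [0.163, -0.007, 0, 0], [0.188, 0.007, 0, 0], [0.21, 0.024, 0, 0]]
```

Request:
servo_tool --pt "-0.012 0.026 0 0" --pt "-0.029 0.048 0 0" --pt "-0.05 0.067 0 0" --pt "-0.073 0.083 0 0" --pt "-0.099 0.095 0 0" --pt "-0.126 0.103 0 0" --pt "-0.154 0.106 0 0" --pt "-0.182 0.105 0 0"

```text
t: 5.45
tcp_pos: [580.3, 216.6, 100.7]
ee_rot: [0.739, 0.674, 0.005, 0.0]
contact_force: [7.6, 7.0, -5.2]
grip_width: 0.246
grasp_force: 30.0
```

```bash
python3 arc.py 534 220.6 10 1 45
```

```text
f [ 7.6  7.  -5.2] t 5.45
phi 179.7218194875618 r 46.43251742739984
[[-0.031, -0.008, 0, 0]]
```

Request:
servo_tool --pt "-0.028 0.0 0 0" --pt "-0.054 -0.009 0 0" --pt "-0.079 -0.023 0 0" --pt "-0.101 -0.04 0 0" --pt "-0.12 -0.061 0 0" --pt "-0.136 -0.084 0 0" --pt "-0.148 -0.11 0 0" --pt "-0.156 -0.137 0 0"

```text
t: 6.25
tcp_pos: [543.0, 176.2, 100.6]
ee_rot: [0.74, 0.673, 0.003, 0.002]
contact_force: [8.1, 1.6, -4.6]
grip_width: 0.245
grasp_force: 30.0
```

```bash
python3 arc.py 535 220.6 10 1 45
```

```text
f [ 8.1  1.6 -4.6] t 6.25
phi -105.58150327686796 r 45.1546723068112
[[-0.005, -0.031, 0, 0]]
```

Request:
servo_tool --pt "-0.003 -0.028 0 0" --pt "-0.002 -0.056 0 0" --pt "0.003 -0.084 0 0" --pt "0.013 -0.111 0 0" --pt "0.026 -0.135 0 0" --pt "0.044 -0.157 0 0" --pt "0.064 -0.177 0 0" --pt "0.088 -0.193 0 0"

```text
t: 7.05
tcp_pos: [495.9, 199.4, 100.5]
ee_rot: [0.74, 0.672, 0.001, 0.003]
contact_force: [6.1, -5.7, -1.2]
grip_width: 0.246
grasp_force: 30.0
```

```bash
python3 arc.py 535 220.6 10 1 45
```

```text
f [ 6.1 -5.7 -1.2] t 7.05
phi -34.005806941356035 r 44.48063292620512
[[0.026, -0.017, 0, 0]]
```

```bash
python3 arc2.py 330.5 45 45 5.5 8|head -1
```

```text
330.5 [[0.015, -0.008, 0, 0], [0.032, -0.014, 0, 0], [0.048, -0.019, 0, 0], [0.065, -0.022, 0, 0], [0.082, -0.023, 0, 0], [0.1, -0.023, 0, 0], [0.117, -0.021, 0, 0], [0.134, -0.018, 0, 0]]
```

Request:
servo_tool --pt "0.015 -0.008 0 0" --pt "0.032 -0.014 0 0" --pt "0.048 -0.019 0 0" --pt "0.065 -0.022 0 0" --pt "0.082 -0.023 0 0" --pt "0.1 -0.023 0 0" --pt "0.117 -0.021 0 0" --pt "0.134 -0.018 0 0"

```text
t: 7.85
tcp_pos: [491.8, 231.3, 100.3]
ee_rot: [0.74, 0.672, -0.002, 0.002]
contact_force: [-0.4, -10.7, 6.6]
grip_width: 0.243
grasp_force: 30.0
```

Request:
servo_tool --pt "0 0 0 0" --pt "0 0 0 0" --pt "0 0 0 0"

```text
t: 8.15
tcp_pos: [492.1, 232.4, 100.4]
ee_rot: [0.74, 0.672, -0.001, 0.001]
contact_force: [0.9, -5.5, 5.0]
grip_width: 0.246
grasp_force: 30.0
```

```bash
python3 arc.py 535 220.6 10 1 45;python3 arc2.py 374.5 45 45 3 3|head -1; python3 - <<'E'
from h import *
p,d=grab_frame("side");cv2.imwrite("pics/s2.png",cv2.resize(p[130:216,255:365,::-1],None,fx=5,fy=5,interpolation=2))
E
```

```text
f [ 0.9 -5.5  5. ] t 8.15
phi 9.863752259175572 r 44.51840409264543
[[0.031, 0.006, 0, 0]]
374.5 [[0.009, 0.003, 0, 0], [0.018, 0.006, 0, 0], [0.027, 0.009, 0, 0]]
```

View pics/s2.png

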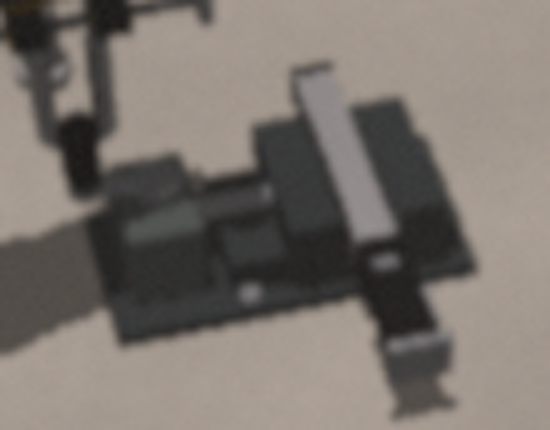

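The side crop shows both jaws against the sleeve, which runs (312,75)–(380,235) with no gaps. I'll add a little more squeeze.

Request:
servo_tool --pt "0.009 0.003 0 0" --pt "0.018 0.006 0 0" --pt "0.027 0.009 0 0" --pt "0.03 0.01 0 0" --pt "0.03 0.01 0 0" --pt "0.03 0.01 0 0" --pt "0.03 0.01 0 0"

```text
t: 8.9
tcp_pos: [494.1, 238.4, 100.3]
ee_rot: [0.74, 0.672, -0.003, 0.001]
contact_force: [-0.4, -8.8, 6.8]
grip_width: 0.247
grasp_force: 30.0
```

```bash
python3 arc.py 535 220.6 10 1 45;
```

```text
f [-0.4 -8.8  6.8] t 8.9
phi 17.941981485192763 r 44.57321053325647
[[0.029, 0.011, 0, 0]]
```

Request:
servo_tool --pt "0 0 0 0" --pt "0 0 0 0" --pt "0 0 0 0" --pt "0 0 0 0" --hand 64

```text
t: 9.3
tcp_pos: [494.3, 243.7, 99.9]
ee_rot: [0.739, 0.673, -0.0, -0.0]
contact_force: [-0.9, -0.1, -0.0]
grip_width: 0.549
grasp_force: 0.0
```

Request:
servo_tool --pt "0 0 -0.05 0" --pt "0 0 -0.15 0" --pt "0 0 -0.25 0" --pt "0 0 -0.33 0" --pt "0 0 -0.38 0" --pt "0 0 -0.4 0" --pt "0 0 -0.4 0"

```text
t: 10.0
tcp_pos: [494.8, 243.3, 200.5]
ee_rot: [0.739, 0.673, 0.0, 0.0]
contact_force: [-0.3, 0.7, -0.4]
grip_width: 0.683
grasp_force: 0.0
```

```bash
python3 go.py 642 91 190 -6.2
```

```text
tcp [494.8 243.3 200.5] shares [-0.552  0.643  0.042] turn 0.0023 t 10.0 q [-0.79  0.49  0.42  1.78 -0.24  0.92 -0.36]
```

Request:
servo_tool --pt "-0.04 0.05 0 0.002" --pt "-0.14 0.16 0 0.002" --pt "-0.25 0.29 0 0.002" --pt "-0.36 0.42 0.01 0.002" --pt "-0.46 0.54 0.03 0.002" --pt "-0.53 0.615 0.04 0.002" --pt "-0.552 0.643 0.042 0.002" --pt "-0.552 0.643 0.042 0.002" --hand 70

```text
t: 10.8
tcp_pos: [641.8, 88.6, 188.3]
ee_rot: [0.745, 0.667, -0.001, -0.0]
contact_force: [0.4, 0.5, -0.3]
grip_width: 0.743
grasp_force: 0.0
```

```bash
python3 - <<'E'
from h import *
import pickle
grab_frame("wrist");grab_frame("wrist")
s=state();p,d=grab_frame("wrist");cv2.imwrite("pics/w3.png",p[...,::-1]);pickle.dump((s,d),open("w3.pkl","wb"))
print(s["tcp_pos"],s["t"],s["grip_width"])
E
```

```text
[640.75787743  91.89442349 188.91029646] 10.9 0.7455335865535861
```

View pics/w3.png

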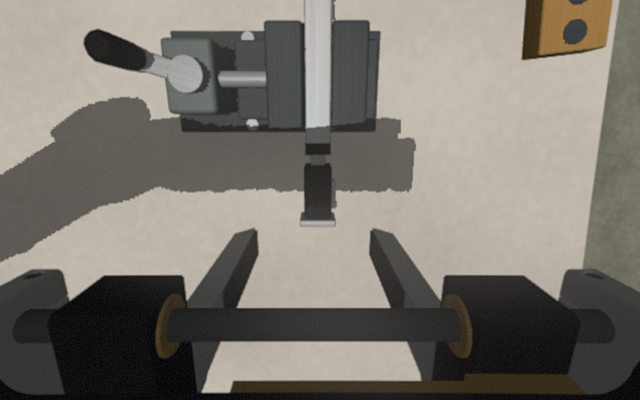

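Wrist view: head block spans columns 305–331 and rows 164–215, with the end plate at (318,222). The sleeve is straight at columns 306–330, tight between the jaws, with the mouth collar at row 155.

```bash
python3 - <<'E'
from h import *
import pickle
s,d=pickle.load(open("w3.pkl","rb"));K,k1,W=cam("wrist",s)
v,u=np.mgrid[5:235,275:360]
uv=np.stack([u.ravel(),v.ravel()],1).astype(float)
n=cv2.undistortPoints(uv[:,None],K,np.array([k1,0,0,0,0.]))[:,0]
X=(np.c_[n,np.ones(len(n))]*d[v.ravel(),u.ravel()][:,None])@W[:3,:3].T+W[:3,3]
for r0 in range(130,228,6):
    m=(uv[:,1]>=r0)&(uv[:,1]<r0+3)&(X[:,2]>45);a=X[m]
    if len(a): print(r0,len(a),a.mean(0).round(1),a[:,0].min().round(1),a[:,0].max().round(1),"z",np.median(a[:,2]).round(1))
# sleeve brightness-free: edges by tool pixel at two rows, top z=66
c=cam("wrist",s)
for uu,vv in((305,60),(331,60),(306,140),(330,140),(305,190),(331,190)):print(uu,vv,onz(c,uu,vv,66 if vv<150 else 67).round(1))
E
python3 go.py 642 91 34 -6.2
```

```text
130 76 [650.9 155.   74. ] 638.6 663.6 z 65.5
136 73 [649.9 149.   69.9] 637.9 661.9 z 65.5
142 77 [649.3 142.9  69.8] 636.2 662.5 z 65.6
148 80 [648.7 137.3  74.4] 635.6 661.8 z 66.2
154 54 [648.1 130.1  63.2] 635.1 661.3 z 62.0
160 42 [647.4 123.1  60.4] 640.3 654.5 z 60.4
166 81 [646.6 117.4  65. ] 632.0 661.1 z 65.2
172 86 [646.4 114.4  85.1] 631.6 660.6 z 66.1
178 90 [646.6 104.3  65.3] 630.7 663.9 z 66.2
184 96 [647.1  99.1  72.2] 630.0 664.0 z 66.1
190 97 [646.4  92.6  72.2] 629.2 663.4 z 66.4
196 96 [645.7  85.2  68.9] 628.5 662.8 z 66.3
202 90 [644.   78.7  69.2] 627.6 662.2 z 66.1
208 80 [641.7  71.2  66.2] 627.0 655.9 z 66.2
214 97 [641.   64.3  66.6] 621.6 659.9 z 66.1
220 110 [640.8  60.   74.2] 621.1 660.3 z 68.6
226 36 [639.8  55.7  78.3] 620.8 658.3 z 69.4
305 60 [645.3 223.1  66. ]
331 60 [670.5 220.5  66. ]
306 140 [637.7 146.9  66. ]
330 140 [662.6 144.3  66. ]
305 190 [630.7  94.2  67. ]
331 190 [658.8  91.2  67. ]
tcp [640.7  92.5 189.2] shares [-0.006  0.007  0.621] turn 0.0006 t 10.95 q [-0.42  0.65  0.4   1.52 -0.28  1.03 -0.05]
```

Request:
servo_tool --pt "-0.003 0.021 0.06 0" --pt "-0.003 0.021 0.17 0" --pt "-0.003 0.021 0.29 0" --pt "-0.003 0.021 0.4 0" --pt "-0.003 0.021 0.5 0" --pt "-0.003 0.021 0.58 0" --pt "-0.003 0.021 0.62 0" --pt "-0.003 0.021 0.62 0"

```text
t: 11.75
tcp_pos: [645.3, 90.0, 32.7]
ee_rot: [0.743, 0.669, -0.001, -0.001]
contact_force: [0.3, 0.1, -0.6]
grip_width: 0.743
grasp_force: 0.0
```

Request:
servo_tool --pt "0 0 0 0" --pt "0 0 0 0" --pt "0 0 0 0" --pt "0 0 0 0" --pt "0 0 0 0" --pt "0 0 0 0" --pt "0 0 0 0" --hand 20 --force 25

```text
t: 12.45
tcp_pos: [644.9, 89.6, 34.8]
ee_rot: [0.744, 0.668, -0.001, -0.001]
contact_force: [-4.0, 0.8, 5.6]
grip_width: 0.318
grasp_force: 25.0
```

```bash
python3 - <<'E'
from h import *
s=state();M=R.from_quat(s["ee_rot"]).as_matrix();print(s["tcp_pos"],s["grip_width"]*94,s["contact_force"],s["ft_torque"],M.round(3).tolist())
E
```

```text
[644.88224562  89.57251844  34.84048192] 29.880729387053016 [-3.97639385  0.83639587  5.60147399] [-0.05570992  1.12964221  0.00209795] [[0.106, 0.994, -0.004], [0.994, -0.106, 0.001], [0.0, -0.004, -1.0]]
```

Request:
servo_tool --pt "-0.015 0 0 0" --pt "-0.045 0 0 0" --pt "-0.08 0 0 0" --pt "-0.115 0 0 0" --pt "-0.15 0 0 0" --pt "-0.185 0 0 0" --pt "-0.22 0 0 0" --pt "-0.25 0 0 0"

```text
t: 13.25
tcp_pos: [638.8, 31.0, 34.8]
ee_rot: [0.743, 0.669, 0.001, -0.003]
contact_force: [-2.1, 6.7, 5.3]
grip_width: 0.319
grasp_force: 25.0
```

```bash
python3 - <<'E'
from h import *
s=state();print(s["tcp_pos"],s["grip_width"]*94,s["contact_force"],(s["tcp_pos"]-[644.88,89.57,34.8])@[.106,.994,0])
E
```

```text
[638.80458496  31.01858823  34.77883087] 29.997033176341528 [-2.12090422  6.66932192  5.3274765 ] -58.84409728917788
```

Request:
servo_tool --pt "-0.03 0 0 0" --pt "-0.065 0 0 0" --pt "-0.1 0 0 0" --pt "-0.135 0 0 0" --pt "-0.17 0 0 0" --pt "-0.2 0 0 0" --pt "-0.225 0 0 0" --pt "-0.24 0 0 0"

```text
t: 14.05
tcp_pos: [632.6, -29.1, 34.6]
ee_rot: [0.743, 0.669, 0.001, -0.003]
contact_force: [-1.6, 6.2, 3.1]
grip_width: 0.319
grasp_force: 25.0
```

Request:
servo_tool --pt "-0.005 0 0 0" --pt "-0.01 0 0 0" --pt "-0.01 0 0 0" --pt "-0.01 0 0 0" --pt "-0.01 0 0 0"

```text
t: 14.55
tcp_pos: [632.5, -29.8, 34.6]
ee_rot: [0.743, 0.669, 0.001, -0.003]
contact_force: [-2.3, 7.0, 2.6]
grip_width: 0.318
grasp_force: 25.0
```

```bash
python3 - <<'E'
from h import *
s=state();print(s["tcp_pos"],s["grip_width"]*94,s["contact_force"],(s["tcp_pos"]-[644.88,89.57,34.8])@[.106,.994,0])
p,d=grab_frame("side");cv2.imwrite("pics/s4.png",cv2.resize(p[120:250,240:390,::-1],None,fx=4,fy=4,interpolation=2))
E
```

```text
[632.52852129 -29.82351477  34.60221754] 29.931210511068155 [-2.33118119  7.03466665  2.56910725] -119.98641042610083
```

View pics/s4.png

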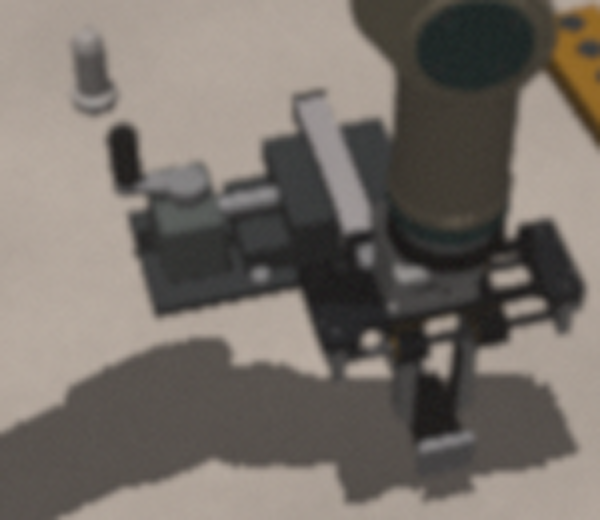

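The crop shows the head gripped between the fingers at (435,410), well out. The sleeve is still between the jaws and the plug at (92,70) is untouched. A small extra pull will confirm the stop.

Request:
servo_tool --pt "-0.01 0 0 0" --pt "-0.012 0 0 0" --pt "-0.012 0 0 0" --pt "-0.012 0 0 0" --pt "-0.012 0 0 0"

```text
t: 15.1
tcp_pos: [632.5, -29.8, 34.5]
ee_rot: [0.743, 0.67, 0.002, -0.004]
contact_force: [-2.0, 10.8, 3.3]
grip_width: 0.321
grasp_force: 25.0
```

Force rose to 10.8 N with no motion, so the head is at the second stop. Handing in.

```bash
python3 -c "
from workcell import hand_in;print(hand_in())"
```

```text
the job is handed in; nothing more can be done
None
```

I handed the job in at about 15 s of robot time: the sleeve is clamped in the vise and the head is pulled out about 120 mm to the second stop, still gripped at 25 N with the button pressed; the script returned no verdict.

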